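Load the slotted-weight hanger and hang it on the valve lever

TASK

Make up the load for the relief valve. While the weight hanger stands on the desk, slide the large slotted disc from the tray onto its stem, over the disc already there, and then the disc that lies on the desk, each fully home on the stem and with its slot at least a quarter turn round from the slot of the disc just below. Then hang the loaded hanger by its head in the yoke of the lever, so that the lever comes down, and let go; leave the small disc in the tray and the other things on the desk where they are.

Things in the scene. Friction and masses are not known exactly. Their poses are not given: they have to be found in the camera images.
- hanger: Steel weight hanger, loose, upright on the left of the desk: foot plate 56 mm across, 5 mm thick; stem 8 mm thick from z 5 to 48 mm; knurled head 22 mm across from z 48 to 61 mm. Origin: centre of the foot's underside, z up the stem. About 0.12 kg. Slots pass the stem but not the head: discs go on from the side, below the head.
- disc_base: Steel disc 56 mm across, 8 mm thick, about 0.15 kg, already on the hanger's foot. As in every disc here, a straight slot 12 mm wide runs from the centre (round end, radius 6 mm) out through the rim. Origin: centre of its underside; +x along the slot toward the mouth, z up. Its slot may point any way.
- disc_tray: Steel slotted disc 56 mm across, 8 mm thick, about 0.15 kg, in one pocket of the tray, top 3 mm below the tray's rim, slot mouth toward tray +x. Origin and axes as disc_base. Fingers reach its rim only in the tray's groove, in line with the slot, where one covers the slot's mouth; to go on the stem it must be set down and taken again across the slot.
- disc_desk: Steel slotted disc, 48 mm across, 8 mm thick, about 0.11 kg, lying flat on the desk near its front edge, right or left of the timer, at any yaw. Origin and axes as disc_base.
- disc_spare: Small steel slotted disc, 40 mm across, 8 mm thick, in the other pocket of the tray; to be left there.
- tray: Black plastic tray fixed on the desk, 162 (its x) by 68 mm, 14 mm high, floor 3 mm thick. Pockets centred at x -43 and +43 mm; which disc is in which varies. A finger groove 34 mm wide runs along x through both, open at the ends; elsewhere walls stand close round the discs. A rib 7 mm wide, 4 mm high, 4 to 18 mm on the +x side of each pocket's centre keys the slot. Origin: centre of the underside.
- lever_stand: Base plate 150 by 70 mm with cheeks, a small brass relief valve and a counterweighted aluminium lever, fixed on the right of the desk; nothing on it is higher than 90 mm. Origin: centre of the base's underside; lever along x, yoke at -x and open to -x, out beyond the base (whose end is at x -75 mm). Left of it the desk is bare round x 0.46 to 0.485 m, y -0.05 to 0.01 m.
- yoke_seat (a point): Centre of the yoke's seat, upper face, where the underside of the hanger's head shall rest: 115 mm from the stand's origin along -x, height 72 mm with lever up, 60 mm down. Two prongs, 10 mm wide, 6 mm thick, 12 mm apart, take the stem between them from -x; their tips, 25 mm in front of the centre, have lips 3 mm high; the block behind is 3 mm proud too; seat 27 mm long between.
- load_lever (a joint): Lever angle (rad): 0 with the yoke up, held by the counterweight (the lever then slopes 0.08 rad up toward the yoke); 0.08 is level and fully down on the valve's spindle. The hinge is damped: with the loaded hanger in the yoke it sinks in about half a second. About 0.7 N on the yoke begins to lower it.
- slot_base (a point): Point in the slot of disc_base, 20 mm from its centre toward the mouth.
- slot_tray (a point): Point in the slot of disc_tray, 20 mm from its centre toward the mouth.
- slot_desk (a point): Point in the slot of disc_desk, 20 mm from its centre toward the mouth.
- hanger_head (a point): Centre of the underside of the hanger's head, 48 mm above its foot's underside.
- lab_timer: Bystander: flat white timer, 68 by 62 mm, 18 mm high, on the desk near its front edge.
- vial: Bystander: small white-capped vial, 23 mm across, 51 mm high, standing behind the hanger.
- steel_flange: Bystander: round steel flange, 70 mm across, 28 mm high, without a slot, on the desk to the left near the front edge.

How it is judged:
By the outcome, as a careful person would: the job done as asked, in the order asked, and still so for the second after the job is handed in, with the robot touching nothing.
It also fails if it takes over 72 s, if anything falls off the work surface, if the arm or the gripper's body presses on something with over 40 N, if the wrist force passes 120 N, or if a joint passes its speed limit or range.

ROBOT

A 6-joint arm with a two-finger parallel gripper is mounted at the origin on a cart in front of the work surface, level with it; the furniture and walls round the work are solid. World frame = base frame: x ahead of the robot, y to its left, z up, the work surface at z = 0. Lengths are in m, angles in rad, forces in N, time in s.
With the tool pointing down it reaches from about 0.425 to 1.125 m from the base axis. Payload 14.9 kg.
Tool frame: the origin (TCP) lies on the centre line of the jaws, within the pads' length; the fingertips stand 8 mm ahead of it and the grasp point (between the pads) lies 11 mm behind it; z points along the fingers, y is the line along which they close (so a half turn about z gives the same grasp; the last joint's range is limited). The gripper opens to 91 mm and grips with 3 to 60 N. Pads are 32 mm wide; open, the fingers measure 118 mm over their backs; the gripper's body (76 mm by 178 mm) begins 60 mm behind the grasp point.
Start: joints at [1.234, 0.379, 1.734, -0, 1.028, -0.033], TCP at [0.209, 0.668, 0.222] pointing down, gripper open.
Joint ranges: [-2.77, 2.77], [-0.74, 2.19], [0, 2.66], [-1.06, 4.2], [0.31, 2.87], [-3.08, 3.08]. Speed limits (rad/s): [1.89, 1.89, 2.39, 3.14, 3.14, 3.14].

INTERFACE

Orientations are given as a 3x3 rotation matrix whose columns are the frame's x, y, z axes.
In Python, from bench import robot gives the robot as it stands.
- The arm moves only by the shell command python3 -m crank 'ROWS' [OPENING] [FORCE]. ROWS is a JSON object of lists of equal length, an entry for each row: "dp": the shift along the tool's x, y, z as a fraction of full scale, a list of three; "delta_rot": the turn, a rotation vector about the tool's x, y, z as a fraction of full scale, a list of three. In form: {"dp": [[dx, dy, dz], ...], "delta_rot": [[rx, ry, rz], ...]}. A call has 1 to 20 rows; each row shifts and turns the commanded pose from where the row before left it, along the tool's axes as they then stand; what a row does not reach is not made up. Full scale, the value 1, is 0.05 m for a shift and 90 degrees for a turn. A row lasts 1/10 s, in which the tool goes at most 50 mm and 8.59 degrees, less where a joint would pass 70% of its speed; a pose out of reach is approached as far as the arm can. A call with a number of a shift or a turn outside -1 to 1 is refused whole. A call with a gripper value outside its range is refused whole. OPENING is the opening, from -1 (shut) to 1 (fully open), set as the call begins (- or left out, the last holds). The fingers move at their own pace and stop on an object; FORCE is the grip in N (left out, the last holds). Time passes only in rows, so rows that do not move let the fingers close. It gives the time, the measured TCP pose, the force, the opening and the grip force at its end, in the units of the state.
- robot.get_state(): the state, without advancing time (a new reading comes with each control period).
- robot.camera(name): name is "side" or "top" or "wrist"; returns a dict with "image" (384x512x3 uint8, red, green, blue), "vfov" (degrees; the focal length in pixels is half the picture's height over the tangent of half this angle, whatever the lens; pixels are square), "cx", "cy" (the principal point, pixels), "eye" and "attitude" of the camera in the world; the wrist camera has in their place "tool_from_camera" (4x4, takes a point from camera to tool coordinates, whose origin is the TCP and whose axes are the flange's). Camera axes: x right, y up, looking along -z (the intrinsics and any distortion apply to the point x, -y, -z); pixel columns grow to the right and rows downward; lengths in m; the calibration is good to about 2 mm. The wrist camera is an equidistant fisheye: a pixel r from the principal point sees the ray r / f radians off the axis. A picture is of the moment at which its call begins: read the wrist's pose just before it. There is no depth.
- robot.sign_off(): hands the job in; it is judged then, once.
The state is a dict: "t": time; "qpos": joint angles; "qvel": joint speeds; "joint_efforts": joint torques, N m; "eef_pos": TCP position; "orientation": TCP orientation; "contact_force": force on the tool from outside, world axes, zero at the start; "ft_torque": the same for the moment, N m; "gripper_width": finger opening in m; "finger_force": force on a finger pad.
Only numpy, scipy, OpenCV 4.12 (cv2) and the standard library are available. Lean on these libraries where they do the work, as an engineer would, in place of code of your own. Each camera call takes 0.05 s, during which the arm holds its last target. There are 200 camera calls.

## Working session

There is one attempt and no reset: what is moved stays moved. The work goes in short steps, Python scripts to look and compute and a shell command to move; the robot and the scene stay as the last step left them, time stands still between calls to the robot, and variables do not carry over. Pictures are saved under pics/ and viewed, at most 10 in all, crops included, and the job is handed in when it is done.

```bash
ls; mkdir -p pics
python3 - <<'E'
from bench import robot
import cv2,numpy as np
s=robot.get_state(); print({k:np.round(v,3).tolist() for k,v in s.items()})
for n in("top","side","wrist"):
    c=robot.camera(n); cv2.imwrite(f"pics/{n}0.png",c["image"][:,:,::-1])
    np.save(f"pics/{n}0.npy",c,allow_pickle=True)
    print(n,{k:np.round(v,4).tolist() for k,v in c.items() if k!="image"})
E
```

```text
pics
{'t': 0.0, 'qpos': [1.234, 0.379, 1.735, 0.0, 1.028, -0.033], 'qvel': [0.001, 0.002, -0.0, -0.001, -0.001, 0.001], 'joint_efforts': [0.002, -76.372, -43.439, 0.065, 0.042, -0.0], 'eef_pos': [0.209, 0.668, 0.221], 'orientation': [[-0.954, 0.299, -0.0], [0.299, 0.954, -0.001], [0.0, -0.001, -1.0]], 'contact_force': [0.101, 0.592, -0.376], 'ft_torque': [0.02, 0.012, 0.007], 'finger_force': 0.0, 'gripper_width': 0.091}
top {'vfov': 42.2435, 'cx': 256.1096, 'cy': 187.8023, 'eye': [0.2319, 0.0948, 1.5128], 'attitude': [[0.1013, 0.9748, -0.1986], [-0.9949, 0.0997, -0.0179], [0.0023, 0.1994, 0.9799]]}
side {'vfov': 48.8455, 'cx': 254.2789, 'cy': 187.7319, 'eye': [0.4627, 0.9484, 0.6527], 'attitude': [[-0.9977, 0.0538, -0.0409], [-0.0638, -0.5534, 0.8305], [0.022, 0.8312, 0.5556]]}
wrist {'vfov': 65.7065, 'cx': 250.2329, 'cy': 189.2458, 'tool_from_camera': [[-0.0007, 0.9571, 0.2899, 0.0821], [1.0, 0.0006, 0.0005, 0.0004], [0.0003, 0.2899, -0.9571, -0.1627], [0.0, 0.0, 0.0, 1.0]]}
```

View pics/top0.png

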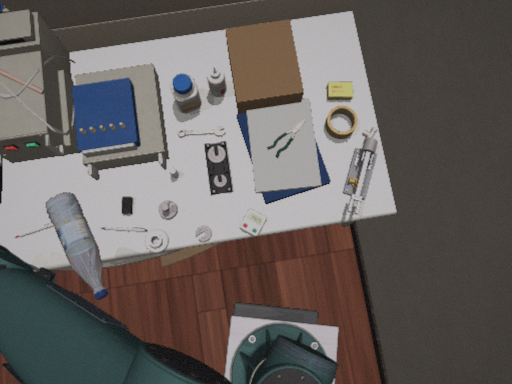

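View pics/side0.png

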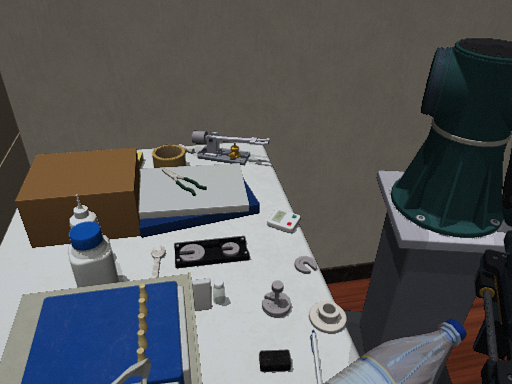

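The top view shows the hanger at (168,210), vial (175,173), flange (157,241), desk disc (204,233), timer (253,221), tray (218,168) with the large disc at its upper end (216,153), and the lever yoke at (350,212). The side view agrees.

```bash
cat > h.py <<'E'
import numpy as np, cv2
from bench import robot
def snap(n,name=None):
    s=robot.get_state(); c=robot.camera(n)
    if n=="wrist":
        T=np.eye(4);T[:3,:3]=s["orientation"];T[:3,3]=s["eef_pos"]
        c["P"]=T@c["tool_from_camera"]
    else:
        P=np.eye(4);P[:3,:3]=c["attitude"];P[:3,3]=c["eye"];c["P"]=P
    c["fish"]=n=="wrist"; c["f"]=c["image"].shape[0]/2/np.tan(np.radians(c["vfov"]/2))
    if name: cv2.imwrite(f"pics/{name}.png",c["image"][:,:,::-1]); np.save(f"pics/{name}.npy",c,allow_pickle=True)
    return c
def load(n): return np.load(f"pics/{n}.npy",allow_pickle=True).item()
def pix(c,X):
    X=np.atleast_2d(X); p=(X-c["P"][:3,3])@c["P"][:3,:3]; x,y,z=p[:,0],-p[:,1],-p[:,2]
    r=np.hypot(x,y)+1e-12; k=np.arctan2(r,z)/r if c["fish"] else 1/z
    return np.stack([c["cx"]+c["f"]*k*x,c["cy"]+c["f"]*k*y],1)
def world(c,uv,z):
    uv=np.atleast_2d(np.float64(uv)); a=(uv-[c["cx"],c["cy"]])/c["f"]; r=np.hypot(*a.T)+1e-12
    if c["fish"]: d=np.stack([a[:,0]/r*np.sin(r),-a[:,1]/r*np.sin(r),-np.cos(r)],1)
    else: d=np.stack([a[:,0],-a[:,1],-np.ones(len(a))],1)
    d=d@c["P"][:3,:3].T; o=c["P"][:3,3]
    return o+d*((z-o[2])/d[:,2])[:,None]
def rect(c,x0,x1,y0,y1,z,mm=0.5):
    "orthorectified view of plane z: rows = -x downward, cols = -y right"
    xs=np.arange(x1,x0,-mm/1000); ys=np.arange(y1,y0,-mm/1000)
    X,Y=np.meshgrid(xs,ys,indexing="ij"); m=pix(c,np.stack([X.ravel(),Y.ravel(),0*X.ravel()+z],1)).reshape(*X.shape,2).astype(np.float32)
    return cv2.remap(c["image"][:,:,::-1].copy(),m,None,cv2.INTER_LINEAR)
def go(p,yaw_R=None):
    "shift in tool axes, in units, from present pose to p"
    s=robot.get_state(); d=np.array(s["orientation"]).T@(np.array(p)-s["eef_pos"]); return np.round(d/0.05,3)
E
python3 - <<'E'
from h import *
c=np.load("pics/top0.npy",allow_pickle=True).item()
P=np.eye(4);P[:3,:3]=c["attitude"];P[:3,3]=c["eye"];c["P"]=P;c["fish"]=False;c["f"]=192/np.tan(np.radians(c["vfov"]/2))
for n,uv,z in [("hanger",(168,209),.06),("vial",(175,173),.05),("flange",(157,241),.028),("ddesk",(204,233),.008),("timer",(253,221),.018),("big",(217,153),.011),("small",(221,180),.011),("yoke",(350,213),.072),("valve",(352,183),.03)]:
    print(n,world(c,uv,z).round(3))
E
```

```text
hanger [[0.436 0.374 0.06 ]]
vial [[0.549 0.37  0.05 ]]
flange [[0.342 0.4   0.028]]
ddesk [[0.382 0.265 0.008]]
timer [[0.432 0.121 0.018]]
big [[0.634 0.255 0.011]]
small [[0.55  0.233 0.011]]
yoke [[ 0.477 -0.16   0.072]]
valve [[ 0.577 -0.168  0.03 ]]
```

```bash
python3 -m crank '{"dp":[[-0.44,-0.41,-0.1],[-0.44,-0.41,-0.1],[-0.44,-0.41,-0.1],[-0.44,-0.41,-0.1],[-0.44,-0.41,-0.1],[-0.44,-0.41,-0.1],[-0.44,-0.41,-0.1],[-0.44,-0.41,-0.1],[-0.44,-0.41,-0.1],[-0.44,-0.41,-0.1],[-0.44,-0.41,-0.1],[-0.44,-0.41,-0.1],[-0.44,-0.41,-0.1],[-0.44,-0.41,-0.1],[-0.44,-0.41,-0.1],[-0.44,-0.41,-0.1],[0,0,0],[0,0,0]],"delta_rot":[[0,0,0],[0,0,0],[0,0,0],[0,0,0],[0,0,0],[0,0,0],[0,0,0],[0,0,0],[0,0,0],[0,0,0],[0,0,0],[0,0,0],[0,0,0],[0,0,0],[0,0,0],[0,0,0],[0,0,0],[0,0,0]]}'
python3 - <<'E'
from h import *
c=snap("wrist","w1")
im=rect(c,.30,.68,.16,.56-.1,0.01,0.6)
cv2.imwrite("pics/w1r.png",im); print(im.shape)
print(np.round(robot.get_state()["eef_pos"],4))
E
```

```text
t: 1.95
eef_pos: [0.4472, 0.2494, 0.3018]
orientation: [[-0.954, 0.3, -0.0], [0.3, 0.954, 0.0], [0.0, 0.0, -1.0]]
contact_force: [-0.3, -0.2, -0.4]
gripper_width: 0.0913
finger_force: 0.0
(634, 501, 3)
[0.4469 0.2498 0.3017]
```

View pics/w1r.png

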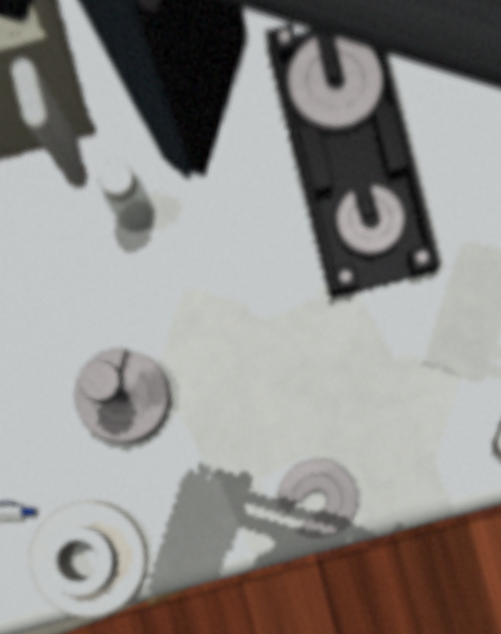

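The rectified view (0.6 mm/px) shows the big disc in the tray at (335,83) with its slot up. The small disc is at (370,218), the hanger foot at (125,397), and the desk disc at (318,497), partly in the gripper's shadow. I need a zoom for the slots.

Run:
```python
from h import *
c=load("w1")
t=[]
for x,y,z in [(.630,.259,.011),(.382,.268,.008),(.442,.385,.013),(.442,.385,.061)]:
    im=cv2.resize(rect(c,x-.04,x+.04,y-.05,y+.05,z,.25),None,fx=1,fy=1)
    im=cv2.convertScaleAbs(im,alpha=1.2)
    for k in range(0,400,40): cv2.line(im,(k,0),(k,6),(0,0,255),1); cv2.line(im,(0,k),(6,k),(0,0,255),1)
    t.append(im[:300,:400])
t=[cv2.copyMakeBorder(i,0,300-i.shape[0],0,400-i.shape[1],cv2.BORDER_CONSTANT) for i in t]
cv2.imwrite("pics/z1.png",np.vstack([np.hstack(t[:2]),np.hstack(t[2:])]))
```

```text
(no output)
```

View pics/z1.png

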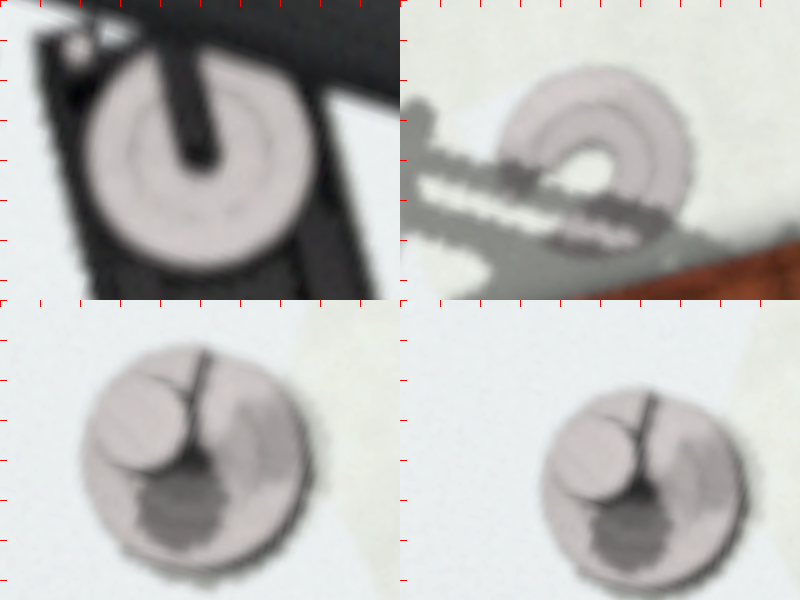

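Top left shows the tray disc centred at (201,155) with its slot up. In the lower crops the base slot is ambiguous behind the head, and the desk disc's mouth is in the gripper's shadow. I'll look from directly above with the yaw already set for the tray.

```bash
python3 -m crank '{"dp":[[0.02,0.35,0.5],[0.02,0.35,0.6],[0.02,0.35,0.5],[0,0,0],[0,0,0],[0,0,0],[0,0,0],[0,0,0],[0,0,0],[0,0,0],[0,0,0],[0,0,0]],"delta_rot":[[0,0,0],[0,0,0],[0,0,0],[0,0,0.092],[0,0,0.092],[0,0,0.092],[0,0,0.092],[0,0,0.092],[0,0,0.092],[0,0,0.092],[0,0,0],[0,0,0]]}'
python3 - <<'E'
from h import *
c=snap("wrist","w2")
t=[]
for x,y,z in [(.630,.259,.011),(.382,.268,.008),(.442,.385,.013),(.442,.385,.061)]:
    im=rect(c,x-.0375,x+.0375,y-.05,y+.05,z,.25)
    im=cv2.convertScaleAbs(im,alpha=1.1)
    for k in range(0,400,40): cv2.line(im,(k,0),(k,6),(0,0,255),1); cv2.line(im,(0,k),(6,k),(0,0,255),1)
    t.append(im[:300,:400])
cv2.imwrite("pics/z2.png",np.vstack([np.hstack(t[:2]),np.hstack(t[2:])]))
E
```

```text
t: 3.2
eef_pos: [0.4595, 0.3012, 0.2217]
orientation: [[-0.258, 0.966, -0.0], [0.966, 0.258, -0.0], [-0.0, -0.0, -1.0]]
contact_force: [0.5, 0.4, 0.5]
gripper_width: 0.0911
finger_force: 0.0
```

View pics/z2.png

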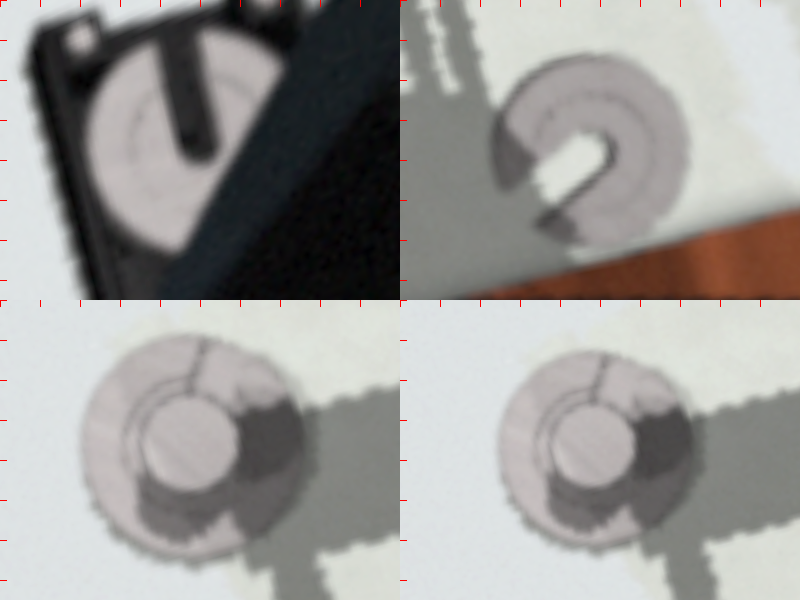

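The upper-right crop shows the desk disc centred at (593,148) with its mouth toward lower left (~130° azimuth). The lower-left crop shows the base disc centred at (193,450). Its slot edge at (203,345)–(190,388) and corner at (240,390) put the slot at about −17° azimuth. Next I'll look at the tray from nadir.

```bash
python3 -m crank '{"dp":[[-0.42,0.29,0.05],[-0.42,0.29,0.05],[-0.42,0.29,0.05],[-0.42,0.29,0.05],[-0.42,0.29,0.05],[-0.42,0.29,0.05],[-0.42,0.29,0.05],[-0.42,0.29,0.05],[0,0,0],[0,0,0]],"delta_rot":[[0,0,0],[0,0,0],[0,0,0],[0,0,0],[0,0,0],[0,0,0],[0,0,0],[0,0,0],[0,0,0],[0,0,0]]}'
python3 - <<'E'
from h import *
c=snap("wrist","w3")
def blob(x,y,z,h,lo,hi=255,inv=False,sh=True):
    im=rect(c,x-h,x+h,y-h,y+h,z,.2); g=cv2.GaussianBlur(cv2.cvtColor(im,cv2.COLOR_BGR2GRAY),(0,0),3)
    t,m=cv2.threshold(g,0,255,cv2.THRESH_OTSU); 
    if inv:m=255-m
    return im,m,t
# disc vs black tray
for n,x,y,z in [("big",.6315,.2588,.011),("small",.549,.237,.011)]:
    im,m,t=blob(x,y,z,.045,0)
    k,l,st,ce=cv2.connectedComponentsWithStats(m); i=l[225-20*0,225-60 if n=="big" else 225-50]
    cs=max(cv2.findContours((l==i).astype(np.uint8),0,1)[0],key=len); (u,v),r=cv2.minEnclosingCircle(cs)
    print(n,t,i,st[i],"c",x+.045-v*.0002,y+.045-u*.0002,"r",r*.2)
# tray rect
im,m,t=blob(.590,.248,.014,.115,0,inv=True)
k,l,st,ce=cv2.connectedComponentsWithStats(m); i=1+np.argmax(st[1:,4]); cs=max(cv2.findContours((l==i).astype(np.uint8),0,1)[0],key=len)
(u,v),(w,h),a=cv2.minAreaRect(cs); print("tray",.590+.115-v*.0002,.248+.115-u*.0002,w*.2,h*.2,a)
cv2.drawContours(im,[np.int32(cv2.boxPoints(((u,v),(w,h),a)))],-1,(0,0,255),2)
cv2.imwrite("pics/z3.png",cv2.resize(im,(600,600),interpolation=cv2.INTER_AREA))
E
```

```text
t: 4.25
eef_pos: [0.6145, 0.1674, 0.2016]
orientation: [[-0.254, 0.967, -0.001], [0.967, 0.254, -0.0], [0.0, -0.001, -1.0]]
contact_force: [-0.2, 0.4, -0.3]
gripper_width: 0.0912
finger_force: 0.0
big 110.0 5 [   85    82   276   277 50836] c 0.6324657348632813 0.25918635253906247 r 27.91095886230469
small 91.0 3 [  119   126   184   199 22054] c 0.5491477233886719 0.23834046630859373 r 20.069879150390626
tray 0.5695674804687499 0.21761936035156249 217.50795898437502 127.94822998046875 78.63919067382812
```

View pics/z3.png

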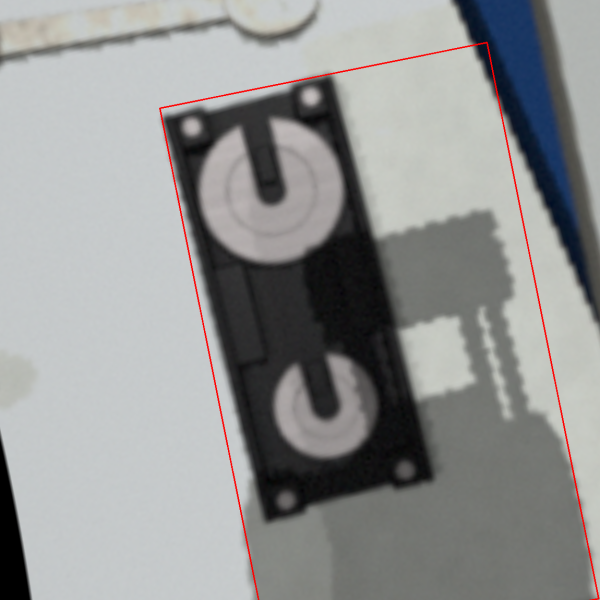

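The view shows the tray with the big disc at (272,190) and the small disc at (325,405); fitted radii match the spec. The shadow spoiled the red tray rectangle, but the line between the disc centres gives the tray axis as 14.05°. I'll check the camera bias against the earlier yaw.

Run:
```python
from h import *
for n in ("w1","w3"):
    c=load(n)
    for nm,x,y,z,h,off in [("small",.549,.238,.011,.045,50),]:
        im=rect(c,x-h,x+h,y-h,y+h,z,.2); g=cv2.GaussianBlur(cv2.cvtColor(im,cv2.COLOR_BGR2GRAY),(0,0),3)
        t,m=cv2.threshold(g,0,255,cv2.THRESH_OTSU); k,l,st,ce=cv2.connectedComponentsWithStats(m); i=l[225,225-off]
        cs=max(cv2.findContours((l==i).astype(np.uint8),0,1)[0],key=len); (u,v),r=cv2.minEnclosingCircle(cs)
        print(n,nm,x+h-v*.0002,y+h-u*.0002,r*.2)
a=np.radians(14.05); p=np.array([.6325,.2592]); s=robot.get_state(); R=s["orientation"]
print(np.degrees(np.arctan2(R[1][1],R[0][1])), go([*p,.06]))
```

```text
w1 small 0.5485399505615235 0.23804161987304684 20.02554168701172
w3 small 0.5491509429931641 0.23835534667968747 20.0346923828125
14.727388466182502 [1.676 0.821 2.834]
```

```bash
python3 -m crank '{"dp":[[0.33,0.164,0.3],[0.33,0.164,0.3],[0.33,0.164,0.3],[0.33,0.164,0.3],[0.346,0.164,0.3],[0,0,0.5],[0,0,0.5],[0,0,0.33],[0,0,0],[0,0,0]],"delta_rot":[[0,0,0],[0,0,0],[0,0,0],[0,0,0],[0,0,0],[0,0,0.0075],[0,0,0],[0,0,0],[0,0,0],[0,0,0]]}' 0.65 30
python3 - <<'E'
from h import *
s=robot.get_state(); R=s["orientation"]; print(go([.6325,.2587,.0125]),np.degrees(np.arctan2(R[1][1],R[0][1])),s["eef_pos"])
c=snap("wrist","w4")
E
```

```text
t: 5.3
eef_pos: [0.6334, 0.2587, 0.061]
orientation: [[-0.242, 0.97, 0.0], [0.97, 0.242, 0.0], [0.0, 0.0, -1.0]]
contact_force: [1.0, -0.2, 0.8]
gripper_width: 0.0753
finger_force: 0.0
[ 0.005 -0.017  0.971] 13.989818828608756 [0.63336984 0.25866076 0.06104297]
```

View pics/w4.png

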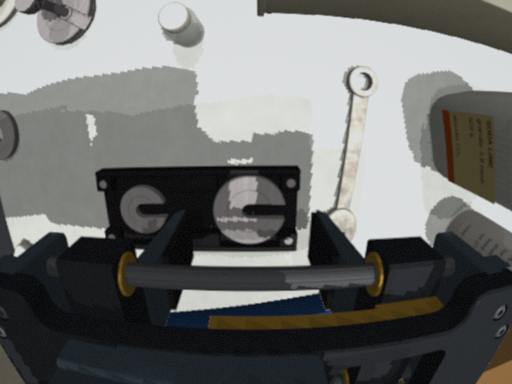

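The fingers straddle the big disc, left at about (180,225) and right at about (330,215), in line with the groove. Descending gently.

```bash
python3 -m crank '{"dp":[[0.005,-0.017,0.4],[0,0,0.3],[0,0,0.1],[0,0,0.06],[0,0,0.04],[0,0,0]],"delta_rot":[[0,0,0],[0,0,0],[0,0,0],[0,0,0],[0,0,0],[0,0,0]]}'
python3 -c "
from h import *
s=robot.get_state();print(s['contact_force'],s['eef_pos'],go([.6325,.2587,.0125]))"
```

```text
t: 5.95
eef_pos: [0.6328, 0.2587, 0.0162]
orientation: [[-0.241, 0.971, -0.0], [0.971, 0.241, 0.0], [0.0, -0.0, -1.0]]
contact_force: [-3.3, -0.1, 13.7]
gripper_width: 0.075
finger_force: 17.3
[-3.32855096 -0.08546926 13.6953783 ] [0.63280373 0.25867821 0.01621927] [ 0.002 -0.006  0.074]
```

```bash
Z='"delta_rot":[[0,0,0],[0,0,0]]'; 
python3 -m crank '{"dp":[[0,0,-0.04],[0,0,0]],"delta_rot":[[0,0,0],[0,0,0]]}' | grep -E "eef|force"
python3 -m crank '{"dp":[[0.012,0,0.04],[0,0,0]],"delta_rot":[[0,0,0],[0,0,0]]}' | grep -E "eef|force"
python3 -m crank '{"dp":[[-0.024,0,0],[0,0,0]],"delta_rot":[[0,0,0],[0,0,0]]}'| grep -E "eef|force"
```

```text
eef_pos: [0.6326, 0.2586, 0.0168]
contact_force: [4.6, 3.0, -9.6]
finger_force: 15.1
eef_pos: [0.6328, 0.2588, 0.0161]
contact_force: [-1.1, -2.6, 11.7]
finger_force: 17.4
eef_pos: [0.6329, 0.2585, 0.0162]
contact_force: [-2.9, 6.3, 9.8]
finger_force: 17.3
```

```bash
python3 -m crank '{"dp":[[0.012,0,0],[0,0,0]],"delta_rot":[[0,0,0],[0,0,0]]}'| grep -E "eef|force"
python3 -c "
from h import *
print(robot.get_state()['ft_torque'])"
python3 -m crank '{"dp":[[0,0,0],[0,0,0]],"delta_rot":[[0,0,0.006],[0,0,0]]}'| grep -E "ori|eef|force"
python3 -c "
from h import *
print(robot.get_state()['ft_torque'])"
python3 -m crank '{"dp":[[0,0,0],[0,0,0]],"delta_rot":[[0,0,-0.012],[0,0,0]]}'| grep -E "ori|eef|force"
python3 -c "
from h import *
print(robot.get_state()['ft_torque'])"
```

```text
eef_pos: [0.6327, 0.2587, 0.0162]
contact_force: [-2.3, 0.0, 11.3]
finger_force: 17.4
[ 0.00643237  0.86296493 -0.09276639]
eef_pos: [0.6329, 0.2584, 0.0162]
orientation: [[-0.232, 0.973, 0.0], [0.973, 0.232, -0.0], [-0.0, 0.0, -1.0]]
contact_force: [-1.5, -1.4, 11.5]
finger_force: 17.4
[-0.43070189  0.76342962  0.18904058]
eef_pos: [0.6327, 0.259, 0.0162]
orientation: [[-0.25, 0.968, 0.0], [0.968, 0.25, 0.001], [0.001, 0.0, -1.0]]
contact_force: [-2.5, 3.4, 10.9]
finger_force: 17.3
[ 0.56830213  1.05194928 -0.33212654]
```

Run:
```python
from h import *
c=snap("wrist","w5"); im=c["image"][130:270,80:350,::-1]
s=snap("side","s5"); p=pix(s,[[.59,.248,.01]])[0].astype(int); print(p)
b=s["image"][p[1]-45:p[1]+45,p[0]-65:p[0]+65,::-1]
a=cv2.resize(im,(580,300),interpolation=cv2.INTER_CUBIC); b=cv2.resize(b,(580,300),interpolation=cv2.INTER_CUBIC)
cv2.imwrite("pics/z5.png",cv2.convertScaleAbs(np.vstack([a,b]),alpha=1.6))
print(s is not None, robot.get_state()["contact_force"])
```

```text
[211 250]
True [-2.14234079  4.74382419 10.7556702 ]
```

View pics/z5.png

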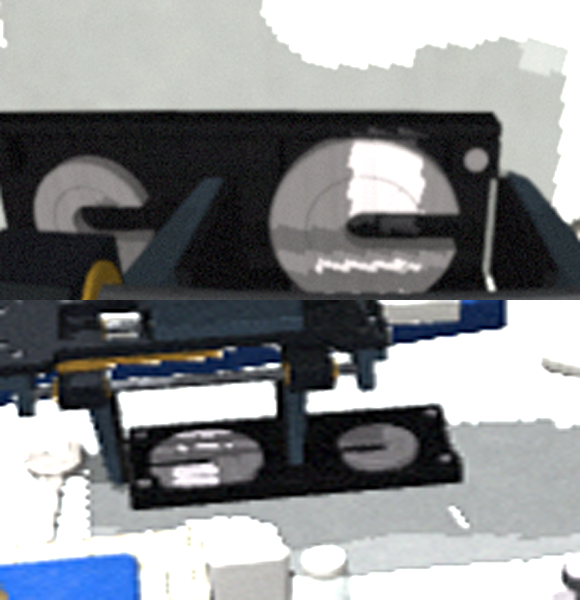

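```bash
python3 -m crank '{"dp":[[0,0,-0.02],[0,0,0],[0,0,0],[0,0,0]],"delta_rot":[[0,0,0.006],[0,0,0],[0,0,0],[0,0,0]]}' 0.42 40
python3 -c "
from h import *
print(robot.get_state()['ft_torque'])"
```

```text
t: 7.65
eef_pos: [0.6306, 0.2583, 0.016]
orientation: [[-0.242, 0.97, -0.004], [0.97, 0.242, -0.001], [-0.0, -0.004, -1.0]]
contact_force: [-10.2, 2.9, 6.8]
gripper_width: 0.0649
finger_force: 33.0
[0.35165663 1.93154216 0.38868525]
```

```bash
python3 -m crank '{"dp":[[0,0,0],[0,0,0],[0,0,0],[0,0,0]],"delta_rot":[[0,0,0],[0,0,0],[0,0,0],[0,0,0]]}' -0.2 40
python3 -c "
from h import *
print(robot.get_state()['ft_torque'])"
```

```text
t: 8.05
eef_pos: [0.6319, 0.2586, 0.0161]
orientation: [[-0.242, 0.97, -0.001], [0.97, 0.242, -0.0], [0.0, -0.001, -1.0]]
contact_force: [-2.8, 5.6, -0.8]
gripper_width: 0.0527
finger_force: 55.2
[0.87962856 0.62790401 0.41657943]
```

```bash
python3 -m crank '{"dp":[[0,0,-0.1],[0,0,-0.1],[0,0,-0.2],[0,0,-0.4],[0,0,-0.4],[0,0,0]],"delta_rot":[[0,0,0],[0,0,0],[0,0,0],[0,0,0],[0,0,0],[0,0,0]]}'
python3 - <<'E'
from h import *
c=snap("wrist","w6"); im=c["image"][110:290,80:400,::-1]
cv2.imwrite("pics/z6.png",cv2.convertScaleAbs(cv2.resize(im,(800,450),interpolation=cv2.INTER_CUBIC),alpha=1.4))
E
```

```text
t: 8.65
eef_pos: [0.6348, 0.2592, 0.0809]
orientation: [[-0.241, 0.97, 0.006], [0.97, 0.241, 0.002], [0.001, 0.006, -1.0]]
contact_force: [0.1, 0.4, -2.8]
gripper_width: 0.052
finger_force: 40.0
```

View pics/z6.png

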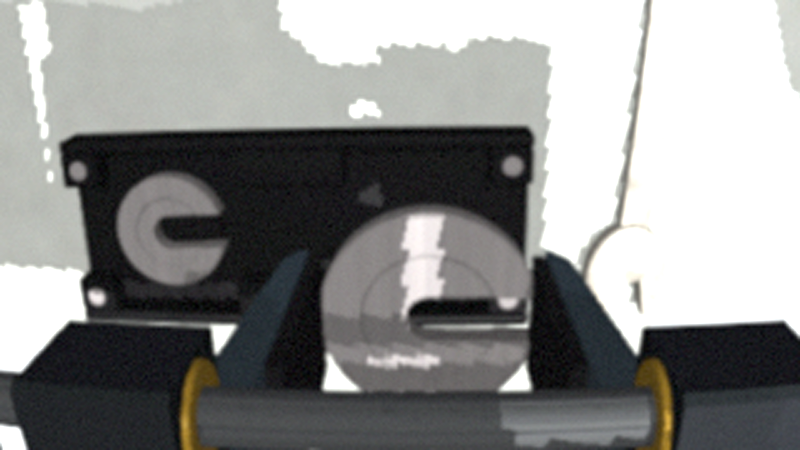

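The disc is lifted and hangs level at (425,310); the spare is still in its pocket. I'll carry it to the bare desk at about (0.47,0.307) and turn its slot to ~120°.

```bash
python3 -m crank '{"dp":[[0.247,-0.424,0],[0.247,-0.424,0],[0.247,-0.424,0],[0.247,-0.424,0],[0.247,-0.424,0],[0.247,-0.424,0],[0.247,-0.424,0],[0,0,0],[0,0,0],[0,0,0],[0,0,0],[0,0,0],[0,0,0],[0,0,0],[0,0,0],[0,0,0],[0,0,0],[0,0,0],[0,0,0],[0,0,0]],"delta_rot":[[0,0,0],[0,0,0],[0,0,0],[0,0,0],[0,0,0],[0,0,0],[0,0,0],[0,0,-0.0906],[0,0,-0.0906],[0,0,-0.0906],[0,0,-0.0906],[0,0,-0.0906],[0,0,-0.0906],[0,0,-0.0906],[0,0,-0.0906],[0,0,-0.0906],[0,0,-0.0906],[0,0,-0.0906],[0,0,-0.0906],[0,0,-0.0906]]}'
python3 - <<'E'
from h import *
s=robot.get_state(); print(go([.470,.307,.016]), s["qpos"])
E
```

```text
t: 10.7
eef_pos: [0.4673, 0.3063, 0.0762]
orientation: [[-0.863, -0.504, -0.0], [-0.504, 0.863, -0.0], [0.0, -0.0, -1.0]]
contact_force: [0.1, 0.5, -2.6]
gripper_width: 0.0521
finger_force: 40.0
[-0.053 -0.015  1.203] [ 5.38510542e-01  3.83038220e-01  2.06841229e+00 -7.07693376e-05
  6.90559785e-01 -1.56095245e+00]
```

```bash
python3 -m crank '{"dp":[[-0.05,0,0.35],[0,0,0.35],[0,0,0.3],[0,0,0.16],[0,0,0.04],[0,0,0]],"delta_rot":[[0,0,0],[0,0,0],[0,0,0],[0,0,0],[0,0,0],[0,0,0]]}' | grep -E "eef|force"
python3 -m crank '{"dp":[[0,0,0.03],[0,0,0.03],[0,0,0]],"delta_rot":[[0,0,0],[0,0,0],[0,0,0]]}' | grep -E "eef|force"
```

```text
eef_pos: [0.4697, 0.3078, 0.0164]
contact_force: [-0.4, -0.1, -2.0]
finger_force: 40.0
eef_pos: [0.4699, 0.3078, 0.0136]
contact_force: [0.3, 0.8, -2.2]
finger_force: 40.0
```

```bash
python3 -m crank '{"dp":[[0,0,0.02],[0,0,0.02],[0,0,0]],"delta_rot":[[0,0,0],[0,0,0],[0,0,0]]}' | grep -E "eef|force"
python3 -m crank '{"dp":[[0,0,0.02],[0,0,0.02],[0,0,0]],"delta_rot":[[0,0,0],[0,0,0],[0,0,0]]}' | grep -E "eef|force"
```

```text
eef_pos: [0.47, 0.308, 0.0127]
contact_force: [-7.9, -4.6, 23.1]
finger_force: 40.0
eef_pos: [0.4704, 0.3082, 0.0117]
contact_force: [-11.0, -6.8, 44.7]
finger_force: 40.0
```

```bash
python3 -m crank '{"dp":[[0,0,-0.04],[0,0,0]],"delta_rot":[[0,0,0],[0,0,0]]}' | grep -E "eef|force"
python3 -m crank '{"dp":[[0,0,0],[0,0,0],[0,0,-0.5],[0,0,-0.8],[0,0,-0.8],[0,0,0],[0,0,0]],"delta_rot":[[0,0,0],[0,0,0],[0,0,0],[0,0,0],[0,0,0],[0,0,0],[0,0,0]]}' 0.45
python3 - <<'E'
from h import *
c=snap("wrist","w7")
x,y,z,h=.47,.307,.008,.04
def fit(x,y,z,h,R,px=.2):
    im=rect(c,x-h,x+h,y-h,y+h,z,px); return im
a=fit(.47,.307,.008,.04,28); b=fit(.382,.267,.008,.04,24); d=fit(.442,.385,.013,.04,28)
cv2.imwrite("pics/z7.png",np.hstack([cv2.resize(q,(260,260)) for q in (a,b,d)]))
print(robot.get_state()["eef_pos"])
E
```

```text
eef_pos: [0.4702, 0.3081, 0.0122]
contact_force: [-1.7, -0.5, 11.0]
finger_force: 40.0
t: 13.1
eef_pos: [0.47, 0.3079, 0.117]
orientation: [[-0.866, -0.499, 0.001], [-0.499, 0.866, 0.001], [-0.002, 0.0, -1.0]]
contact_force: [-1.3, -0.2, -1.0]
gripper_width: 0.0663
finger_force: 0.0
[0.46937461 0.30751427 0.11589292]
```

View pics/z7.png

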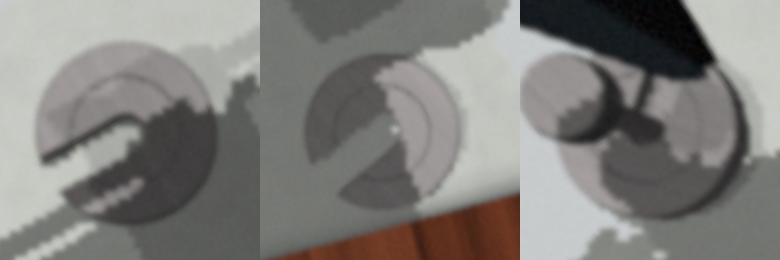

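The dropped disc's centre is at crop pixel (126,132), which is (0.4695,0.308), with the slot at about 119°. The desk disc and hanger are undisturbed. That was my last picture, so the rest is numeric. I'll fit the disc poses by chroma and template.

```bash
cat >> h.py <<'E'
from scipy.optimize import minimize
def chroma(c,x,y,z,h,px=.25):
    im=cv2.GaussianBlur(rect(c,x-h,x+h,y-h,y+h,z,px),(0,0),2).astype(float); return (im[...,2]-im[...,1])/im.sum(-1)
def discfit(c,x,y,z,R,th0,h=.04,px=.25):
    g=chroma(c,x,y,z,h,px); n=g.shape[0]; i=np.arange(n)
    X,Y=np.meshgrid(x+h-i*px/1e3,y+h-i*px/1e3,indexing="ij")
    def model(p):
        a=(X-p[0])*np.cos(p[2])+(Y-p[1])*np.sin(p[2]); b=-(X-p[0])*np.sin(p[2])+(Y-p[1])*np.cos(p[2])
        sd=np.maximum(np.hypot(a,b)-R, -np.where(a>0,np.abs(b),np.hypot(a,b))+.006)
        return np.clip(.5-sd/.002,0,1), np.hypot(a,b)<R+.008
    def cost(q):
        m,w=model([x+q[0]/1e3,y+q[1]/1e3,th0+q[2]/10]); return -np.corrcoef(m[w],g[w])[0,1]
    best=min((minimize(cost,[0,0,d],method="Nelder-Mead",options=dict(initial_simplex=[[0,0,d],[3,0,d],[0,3,d],[0,0,d+2]],xatol=.01)) for d in (-2,0,2)),key=lambda r:r.fun)
    q=best.x; return np.round([x+q[0]/1e3,y+q[1]/1e3],4),round(np.degrees(th0+q[2]/10),1),round(-best.fun,3)
E
python3 - <<'E'
from h import *
for n in("w2","w7"):
    print(n,"desk",discfit(load(n),.382,.267,.008,.024,np.radians(130)))
print("tray",discfit(load("w7"),.4695,.308,.008,.028,np.radians(119)))
print("check big w3",discfit(load("w3"),.6325,.259,.011,.028,np.radians(14)))
# hanger head circle
for n in("w1","w2","w7"):
    c=load(n); x,y,h=.442,.385,.03
    for z,r,nm in [(.061,55,"head"),(.013,140,"base")]:
        im=rect(c,x-.04,x+.04,y-.04,y+.04,z,.2); g=cv2.GaussianBlur(cv2.cvtColor(im,cv2.COLOR_BGR2GRAY),(0,0),2)
        o=cv2.HoughCircles(g,cv2.HOUGH_GRADIENT_ALT,1.5,20,param1=60,param2=.5,minRadius=int(r*.9),maxRadius=int(r*1.1))
        print(n,nm,None if o is None else [(round(x+.04-v*.0002,4),round(y+.04-u*.0002,4),round(q*.2,1)) for u,v,q in o[0][:3]])
E
```

```text
w2 desk (array([0.3863, 0.2709]), np.float64(142.9), np.float64(0.7))
w7 desk (array([0.3848, 0.2697]), np.float64(139.3), np.float64(0.767))
tray (array([0.4687, 0.3081]), np.float64(120.6), np.float64(0.956))Traceback (most recent call last):
  File "<stdin>", line 5, in <module>
  File "h.py", line 44, in discfit
    best=min((minimize(cost,[0,0,d],method="Nelder-Mead",options=dict(initial_simplex=[[0,0,d],[3,0,d],[0,3,d],[0,0,d+2]],xatol=.01)) for d in (-2,0,2)),key=lambda r:r.fun)
  File "h.py", line 44, in <genexpr>
    best=min((minimize(cost,[0,0,d],method="Nelder-Mead",options=dict(initial_simplex=[[0,0,d],[3,0,d],[0,3,d],[0,0,d+2]],xatol=.01)) for d in (-2,0,2)),key=lambda r:r.fun)
              ~~~~~~~~^^^^^^^^^^^^^^^^^^^^^^^^^^^^^^^^^^^^^^^^^^^^^^^^^^^^^^^^^^^^^^^^^^^^^^^^^^^^^^^^^^^^^^^^^^^^^^^^^^^^^^^^^^^^^^^
    res = _minimize_neldermead(fun, x0, args, callback, bounds=bounds,
                               **options)
    fsim[k] = func(sim[k])
              ~~~~^^^^^^^^
    fx = function(np.copy(x), *(wrapper_args + args))
  File "h.py", line 43, in cost
    m,w=model([x+q[0]/1e3,y+q[1]/1e3,th0+q[2]/10]); return -np.corrcoef(m[w],g[w])[0,1]
                                                                             ~^^^
IndexError: boolean index did not match indexed array along axis 1; size of axis is 320 but size of corresponding boolean axis is 321
```

```bash
sed -i 's/xs=np.arange(x1,x0,-mm\/1000); ys=np.arange(y1,y0,-mm\/1000)/xs=x1-np.arange(round((x1-x0)*1000\/mm))*mm\/1000; ys=y1-np.arange(round((y1-y0)*1000\/mm))*mm\/1000/; s/R+.008/R+ring/; s/h=.04,px=.25):/h=.04,px=.25,ring=.008):/' h.py
python3 - <<'E'
from h import *
for n in("w2","w7"):
    print(n,"desk",discfit(load(n),.382,.267,.008,.024,np.radians(130),ring=.003))
print("check big w3",discfit(load("w3"),.6325,.259,.011,.028,np.radians(14)))
for n in("w1","w2","w7"):
    c=load(n); x,y,h=.442,.385,.03
    for z,r,nm in [(.061,55,"head"),(.013,140,"base")]:
        im=rect(c,x-.04,x+.04,y-.04,y+.04,z,.2); g=cv2.GaussianBlur(cv2.cvtColor(im,cv2.COLOR_BGR2GRAY),(0,0),2)
        o=cv2.HoughCircles(g,cv2.HOUGH_GRADIENT_ALT,1.5,20,param1=60,param2=.5,minRadius=int(r*.9),maxRadius=int(r*1.1))
        print(n,nm,None if o is None else [(round(x+.04-v*.0002,4),round(y+.04-u*.0002,4),round(q*.2,1)) for u,v,q in o[0][:3]])
E
```

```text
w2 desk (array([0.3819, 0.2706]), np.float64(129.6), np.float64(0.953))
w7 desk (array([0.3813, 0.2695]), np.float64(129.4), np.float64(0.956))
check big w3 (array([0.6327, 0.2602]), np.float64(8.6), np.float64(0.521))
w1 head None
w1 base None
w2 head [(np.float32(0.443), np.float32(0.3872), np.float32(10.7))]
w2 base None
w7 head None
w7 base None
```

```bash
python3 -m crank '{"dp":[[0,0,0],[0,0,0],[0,0,0],[0,0,0],[0,0,0],[0,0,0],[0,0,0],[0,0,0],[0,0,0],[0,0,0],[0,0,0],[0,0,0.5],[0,0,0.5],[0,0,0]],"delta_rot":[[0,0,0.0903],[0,0,0.0903],[0,0,0.0903],[0,0,0.0903],[0,0,0.0903],[0,0,0.0903],[0,0,0.0903],[0,0,0.0903],[0,0,0.0903],[0,0,0.0903],[0,0,0.0903],[0,0,0],[0,0,0],[0,0,0]]}'
python3 -c "
from h import *
s=robot.get_state();R=s['orientation'];print(go([.4697,.3082,.010]),np.degrees(np.arctan2(R[1][1],R[0][1])),s['qpos'][5])"
```

```text
t: 14.55
eef_pos: [0.4672, 0.3062, 0.0624]
orientation: [[-0.509, 0.861, -0.006], [0.861, 0.508, -0.004], [-0.0, -0.007, -1.0]]
contact_force: [-0.4, -0.5, 0.7]
gripper_width: 0.066
finger_force: 0.0
[0.008 0.071 1.047] 30.564448863052405 0.005070703261513885
```

```bash
python3 -m crank '{"dp":[[0,0,0.4],[0,0,0.3],[0,0,0],[0,0,0]],"delta_rot":[[0,0,0],[0,0,0],[0,0,0],[0,0,0]]}'|grep -E "eef|force"
python3 -c "
from h import *
s=robot.get_state();print(go([.4697,.3082,.010]))"
```

```text
eef_pos: [0.4696, 0.3077, 0.0315]
contact_force: [0.2, 0.0, 0.5]
finger_force: 0.0
[0.007 0.007 0.43 ]
```

```bash
python3 -m crank '{"dp":[[0.007,0.005,0.2],[0,0,0.15],[0,0,0.08],[0,0,0]],"delta_rot":[[0,0,0],[0,0,0],[0,0,0],[0,0,0]]}'|grep -E "eef|force"
python3 -m crank '{"dp":[[0,0,0],[0,0,0],[0,0,0],[0,0,0]],"delta_rot":[[0,0,0],[0,0,0],[0,0,0],[0,0,0]]}' -0.2 30
```

```text
eef_pos: [0.4694, 0.308, 0.0093]
contact_force: [0.2, -0.1, -0.2]
finger_force: 0.0
t: 15.75
eef_pos: [0.4699, 0.3083, 0.0101]
orientation: [[-0.508, 0.861, 0.0], [0.861, 0.508, 0.0], [0.0, 0.0, -1.0]]
contact_force: [0.3, 0.2, 0.2]
gripper_width: 0.0546
finger_force: 30.0
```

```bash
python3 -m crank '{"dp":[[0,0,-0.15],[0,0,-0.19],[0,0.11,0],[0,0.11,0],[0.25,0.108,0],[0.4,0,0],[0.25,0,0],[0,0,0],[0,0,0]],"delta_rot":[[0,0,0],[0,0,0],[0,0,0],[0,0,0],[0,0,0],[0,0,0],[0,0,0],[0,0,0],[0,0,0]]}'
python3 - <<'E'
from h import *
c=snap("wrist","w8"); x,y=.4428,.3862
R=np.array(robot.get_state()["orientation"]); b=R@np.array([.0009,.0004,0])
for z,r,nm in [(.061,55,"head")]:
  for p1,p2 in((60,.5),(40,.3),(30,.5)):
    im=rect(c,x-.04,x+.04,y-.04,y+.04,z,.2); g=cv2.GaussianBlur(cv2.cvtColor(im,cv2.COLOR_BGR2GRAY),(0,0),2)
    o=cv2.HoughCircles(g,cv2.HOUGH_GRADIENT_ALT,1.5,10,param1=p1,param2=p2,minRadius=48,maxRadius=62)
    print(nm,None if o is None else [(np.round([x+.04-v*.0002,y+.04-u*.0002]-b[:2],4),round(q*.2,1)) for u,v,q in o[0][:3]])
print(go([.4428,.3862,.027]))
E
```

```text
t: 16.65
eef_pos: [0.4607, 0.3555, 0.0267]
orientation: [[-0.509, 0.861, -0.0], [0.861, 0.509, -0.0], [-0.0, -0.0, -1.0]]
contact_force: [-0.6, 0.3, -3.0]
gripper_width: 0.0545
finger_force: 30.0
head [(array([0.4439, 0.3856]), np.float32(10.8))]
head [(array([0.4439, 0.3856]), np.float32(10.8)), (array([0.4367, 0.3979]), np.float32(11.5))]
head [(array([0.4439, 0.3856]), np.float32(10.8)), (array([0.4367, 0.3979]), np.float32(11.5))]
[ 0.719  0.003 -0.004]
```

```bash
python3 -m crank '{"dp":[[0.1,0.009,0],[0.15,0,0],[0.15,0,0],[0,0,0]],"delta_rot":[[0,0,0],[0,0,0],[0,0,0],[0,0,0]]}'|grep -E "eef|contact"
python3 -m crank '{"dp":[[0.15,0,0],[0.1,0,0],[0.06,0,0],[0,0,0]],"delta_rot":[[0,0,0],[0,0,0],[0,0,0],[0,0,0]]}'|grep -E "eef|contact"
python3 -c "
from h import *
print(robot.get_state()['contact_force'],go([.4434,.3859,.027]))"
```

```text
eef_pos: [0.4508, 0.3735, 0.027]
contact_force: [0.8, -0.3, -1.2]
eef_pos: [0.4432, 0.3864, 0.027]
contact_force: [0.6, 1.2, -2.0]
[ 0.63715865  1.15690342 -2.00622397] [-0.012 -0.001 -0.001]
```

```bash
python3 -m crank '{"dp":[[0,0,0.04],[0,0,0.03],[0,0,0]],"delta_rot":[[0,0,0],[0,0,0],[0,0,0]]}'|grep -E "eef|contact"
python3 -m crank '{"dp":[[0,0,0.015],[0,0,0]],"delta_rot":[[0,0,0],[0,0,0]]}'|grep -E "eef|contact"
```

```text
eef_pos: [0.4433, 0.3859, 0.0232]
contact_force: [0.5, 0.9, -1.4]
eef_pos: [0.4434, 0.386, 0.023]
contact_force: [-3.0, -2.2, 6.4]
```

```bash
python3 -m crank '{"dp":[[0,0,0],[0,0,0],[0,0,0],[0,0,-0.1],[0,0,-0.4],[0,0,-0.5],[0,0,-0.5],[0,0,0],[0,0,0]],"delta_rot":[[0,0,0],[0,0,0],[0,0,0],[0,0,0],[0,0,0],[0,0,0],[0,0,0],[0,0,0],[0,0,0]]}' 0.4
cat >> h.py <<'E'
def bias(): return (np.array(robot.get_state()["orientation"])@[.0009,.0004,0])[:2]
def head(c,x,y,z=.061):
    im=rect(c,x-.04,x+.04,y-.04,y+.04,z,.2); g=cv2.GaussianBlur(cv2.cvtColor(im,cv2.COLOR_BGR2GRAY),(0,0),2)
    o=cv2.HoughCircles(g,cv2.HOUGH_GRADIENT_ALT,1.5,10,param1=50,param2=.4,minRadius=48,maxRadius=62)
    return None if o is None else [(np.round([x+.04-v*.0002,y+.04-u*.0002],4),round(float(q)*.2,1)) for u,v,q in o[0][:3]]
E
python3 - <<'E'
from h import *
c=snap("wrist","w9"); print(head(c,.4434,.386),bias())
print(discfit(c,.4434,.386,.021,.028,np.radians(120)))
E
```

```text
t: 18.9
eef_pos: [0.4435, 0.3862, 0.0982]
orientation: [[-0.509, 0.861, 0.001], [0.861, 0.509, 0.001], [0.0, 0.001, -1.0]]
contact_force: [-0.1, -0.4, -1.1]
gripper_width: 0.0639
finger_force: 0.0
None [-0.00011315  0.00097836]
(array([0.4425, 0.3879]), np.float64(258.9), np.float64(0.794))
```

```bash
python3 -m crank '{"dp":[[-0.23,-0.374,-0.2],[-0.23,-0.374,-0.2],[-0.23,-0.374,-0.2],[-0.23,-0.374,0],[-0.23,-0.374,0],[-0.23,-0.374,0],[0,0,0],[0,0,0],[0,0,0],[0,0,0]],"delta_rot":[[0,0,0],[0,0,0],[0,0,0],[0,0,0],[0,0,0],[0,0,0],[0,0,-0.0493],[0,0,-0.0493],[0,0,0],[0,0,0]]}' 0.36
python3 - <<'E'
from h import *
c=snap("wrist","w10"); print(head(c,.4434,.386),bias())
print("hanger",discfit(c,.4434,.386,.021,.028,np.radians(120)))
print("desk",discfit(c,.382,.270,.008,.024,np.radians(130),ring=.003))
s=robot.get_state();R=s['orientation'];print(go([.382,.2696,.010]),np.degrees(np.arctan2(R[1][1],R[0][1])))
im=rect(c,.40,.48,.345,.425,.021,.25); cv2.imwrite("pics/hang10.png",im)
# text render of gray ring r=20mm
g=cv2.cvtColor(im,cv2.COLOR_BGR2GRAY)
for r in (20,24):
    print(r,[int(g[int(round((.48-(.4434+r/1e3*np.cos(a)))/.00025)),int(round((.425-(.386+r/1e3*np.sin(a)))/.00025))]) for a in np.radians(np.arange(0,360,10))])
E
```

```text
t: 19.95
eef_pos: [0.3815, 0.2694, 0.1271]
orientation: [[-0.633, 0.774, -0.001], [0.774, 0.633, -0.001], [0.0, -0.001, -1.0]]
contact_force: [0.1, -0.2, -0.2]
gripper_width: 0.0621
finger_force: 0.0
[(array([0.4435, 0.3861], dtype=float32), 10.7)] [-0.00026086  0.00094971]
hanger (array([0.4413, 0.3854]), np.float64(47.2), np.float64(0.733))
desk (array([0.381 , 0.2701]), np.float64(129.5), np.float64(0.963))
[-0.004  0.009  2.344] 39.3214168975673
20 [195, 190, 193, 191, 184, 191, 156, 165, 184, 186, 150, 69, 181, 186, 117, 117, 110, 108, 130, 153, 191, 190, 198, 195, 193, 177, 169, 170, 172, 173, 171, 175, 191, 188, 187, 122]
24 [185, 190, 187, 188, 184, 188, 151, 183, 183, 186, 185, 50, 148, 185, 191, 190, 195, 185, 191, 191, 193, 192, 198, 192, 189, 195, 197, 188, 181, 184, 191, 191, 189, 188, 189, 183]
```

```bash
python3 -m crank '{"dp":[[0,0,0.5],[0,0,0.5],[0,0,0.5],[0,0,0.4],[0,0,0.25],[0,0,0.12],[0,0,0.07],[0,0,0]],"delta_rot":[[0,0,0],[0,0,0],[0,0,0],[0,0,0],[0,0,0],[0,0,0],[0,0,0],[0,0,0]]}'
python3 -m crank '{"dp":[[0,0,0],[0,0,0],[0,0,0],[0,0,0]],"delta_rot":[[0,0,0],[0,0,0],[0,0,0],[0,0,0]]}' -0.3 30
```

```text
t: 20.8
eef_pos: [0.382, 0.2697, 0.0109]
orientation: [[-0.635, 0.772, 0.0], [0.772, 0.635, 0.0], [-0.0, 0.0, -1.0]]
contact_force: [0.5, 0.5, -0.9]
gripper_width: 0.0619
finger_force: 0.0
t: 21.2
eef_pos: [0.3822, 0.2698, 0.0112]
orientation: [[-0.635, 0.772, 0.001], [0.772, 0.635, 0.0], [-0.0, 0.001, -1.0]]
contact_force: [-1.0, -0.4, 7.0]
gripper_width: 0.0461
finger_force: 30.0
```

```bash
python3 -m crank '{"dp":[[0,0,-0.3],[0,0,-0.45],[0,0,-0.45],[0,0,-0.45],[0,0,-0.45],[0.246,0.401,0],[0.246,0.401,0],[0.246,0.401,0],[0.246,0.401,0],[0.246,0.401,0],[0.246,0.401,0],[0.246,0.401,0],[0.246,0.401,0]],"delta_rot":[[0,0,0],[0,0,0],[0,0,0],[0,0,0],[0,0,0],[0,0,0],[0,0,0],[0,0,0],[0,0,0],[0,0,0],[0,0,0],[0,0,0],[0,0,0]]}'
python3 -m crank '{"dp":[[0,0,0],[0,0,0],[0,0,0],[0,0,0],[0,0,0],[0,0,0],[0,0,0],[0,0,0],[0,0,0],[0,0,0],[0,0,0],[0,0,0],[0,0,0],[0,0,0],[0,0,0],[0,0,0],[0,0,0],[0,0,0],[0,0,0]],"delta_rot":[[0,0,-0.0919],[0,0,-0.0919],[0,0,-0.0919],[0,0,-0.0919],[0,0,-0.0919],[0,0,-0.0919],[0,0,-0.0919],[0,0,-0.0919],[0,0,-0.0919],[0,0,-0.0919],[0,0,-0.0919],[0,0,-0.0919],[0,0,-0.0919],[0,0,-0.0919],[0,0,-0.0919],[0,0,-0.0919],[0,0,-0.0919],[0,0,0],[0,0,0]]}'
python3 - <<'E'
from h import *
s=robot.get_state(); print(go([.4436,.448,.036]),s["qpos"])
c=snap("wrist","w11"); print(head(c,.4436,.3856),bias())
E
```

```text
t: 22.5
eef_pos: [0.4433, 0.4483, 0.1157]
orientation: [[-0.635, 0.772, -0.0], [0.772, 0.635, -0.0], [-0.0, -0.0, -1.0]]
contact_force: [0.6, -0.7, -1.4]
gripper_width: 0.0465
finger_force: 30.0
t: 24.4
eef_pos: [0.4431, 0.4474, 0.1157]
orientation: [[-0.004, -1.0, -0.0], [-1.0, 0.004, -0.0], [0.0, 0.0, -1.0]]
contact_force: [-0.7, 0.1, -1.8]
gripper_width: 0.0465
finger_force: 30.0
[-0.012 -0.01   1.594] [ 7.53197688e-01  4.11830013e-01  1.91983758e+00 -6.34236017e-06
  8.10023827e-01 -2.38471495e+00]
[(array([0.4437, 0.3866], dtype=float32), 10.9), (array([0.4461, 0.3812], dtype=float32), 11.3)] [-0.00040306 -0.00089864]
```

```bash
python3 -m crank '{"dp":[[0,-0.012,0.4],[0,0,0.5],[0,0,0.4],[0,0,0.2],[0,0,0.09],[0,0,0],[0,0,0]],"delta_rot":[[0,0,0],[0,0,0],[0,0,0],[0,0,0],[0,0,0],[0,0,0],[0,0,0]]}'|grep -E "eef|contact"
python3 -m crank '{"dp":[[0.2,0,0],[0.3,0,0],[0.2,0,0],[0,0,0]],"delta_rot":[[0,0,0],[0,0,0],[0,0,0],[0,0,0]]}'|grep -E "eef|contact"
python3 -c "
from h import *
print(go([.4437,.3866,.036]))"
```

```text
eef_pos: [0.4442, 0.4479, 0.037]
contact_force: [-0.3, -0.0, -0.9]
eef_pos: [0.4436, 0.4107, 0.0363]
contact_force: [0.1, 0.2, -1.0]
[ 0.482 -0.001  0.005]
```

```bash
python3 -m crank '{"dp":[[0.15,0,0],[0.15,0,0],[0.1,0,0],[0.07,0,0],[0,0,0]],"delta_rot":[[0,0,0],[0,0,0],[0,0,0],[0,0,0],[0,0,0]]}'|grep -E "eef|contact"
python3 -m crank '{"dp":[[0,0,0.04],[0,0,0.03],[0,0,0]],"delta_rot":[[0,0,0],[0,0,0],[0,0,0]]}'|grep -E "eef|contact"
```

```text
eef_pos: [0.4438, 0.3886, 0.0361]
contact_force: [0.5, -0.7, -1.0]
eef_pos: [0.4437, 0.3891, 0.0324]
contact_force: [0.3, 0.6, -0.4]
```

```bash
python3 -m crank '{"dp":[[0.04,0,0],[0,0,0.015],[0,0,0]],"delta_rot":[[0,0,0],[0,0,0],[0,0,0]]}'|grep -E "eef|contact"
python3 -m crank '{"dp":[[0,0,0],[0,0,0.01],[0,0,0]],"delta_rot":[[0,0,0],[0,0,0],[0,0,0]]}'|grep -E "eef|contact"
```

```text
eef_pos: [0.4438, 0.3869, 0.0322]
contact_force: [-2.2, -2.8, 6.4]
eef_pos: [0.4439, 0.3869, 0.0322]
contact_force: [-4.1, -4.1, 13.6]
```

```bash
python3 -m crank '{"dp":[[0,0,0],[0,0,0],[0,0,-0.1],[0,0,-0.5],[0,0,-0.7],[0,0,0],[0,0,0],[0,0,0],[0,0,0],[0,0,0],[0,0,0],[0,0,0],[0,0,0],[0,0,0],[0,0,0],[0,0,0],[0,0,0],[0,0,0]],"delta_rot":[[0,0,0],[0,0,0],[0,0,0],[0,0,0],[0,0,0],[0,0,0.0909],[0,0,0.0909],[0,0,0.0909],[0,0,0.0909],[0,0,0.0909],[0,0,0.0909],[0,0,0.0909],[0,0,0.0909],[0,0,0.0909],[0,0,0.0909],[0,0,0.0909],[0,0,0],[0,0,0]]}' 0.25
python3 - <<'E'
from h import *
s=robot.get_state(); print(go([.4437,.387,.062]))
c=snap("wrist","w12"); print(head(c,.4436,.3866),bias())
g=cv2.cvtColor(rect(c,.40,.49,.34,.43,.029,.25),cv2.COLOR_BGR2GRAY)
for r in (18,21):
    print(r,[int(g[int(round((.49-(.4437+r/1e3*np.cos(a)))/.00025)),int(round((.43-(.387+r/1e3*np.sin(a)))/.00025))]) for a in np.radians(np.arange(0,360,10))])
E
```

```text
t: 28.75
eef_pos: [0.4439, 0.387, 0.0966]
orientation: [[-1.0, -0.005, 0.0], [-0.005, 1.0, 0.0], [-0.0, 0.0, -1.0]]
contact_force: [-0.5, -0.2, -0.0]
gripper_width: 0.057
finger_force: 0.0
[ 0.003 -0.     0.692]
None [-0.00090201  0.00039544]
18 [143, 145, 143, 140, 121, 135, 140, 140, 141, 143, 143, 141, 100, 64, 63, 61, 63, 61, 64, 62, 137, 86, 63, 61, 77, 146, 135, 132, 58, 80, 142, 132, 92, 146, 145, 146]
21 [141, 141, 142, 128, 136, 141, 141, 143, 143, 143, 145, 145, 64, 63, 71, 140, 62, 63, 64, 67, 141, 151, 112, 61, 63, 71, 148, 145, 74, 129, 145, 142, 137, 136, 144, 142]
```

```bash
python3 -m crank '{"dp":[[0,0,0.3],[0,0,0.25],[0,0,0.14],[0,0,0],[0,0,0]],"delta_rot":[[0,0,0],[0,0,0],[0,0,0],[0,0,0],[0,0,0]]}'|grep -E "eef|contact"
python3 -m crank '{"dp":[[0,0,0],[0,0,0],[0,0,0],[0,0,0],[0,0,0]],"delta_rot":[[0,0,0],[0,0,0],[0,0,0],[0,0,0],[0,0,0]]}' -0.8 50
python3 -m crank '{"dp":[[0,0,-0.1],[0,0,-0.2],[0,0,-0.2],[0,0,0]],"delta_rot":[[0,0,0],[0,0,0],[0,0,0],[0,0,0]]}'
```

```text
eef_pos: [0.4437, 0.3869, 0.0616]
contact_force: [1.2, -1.0, 0.5]
t: 29.8
eef_pos: [0.4439, 0.387, 0.0621]
orientation: [[-1.0, -0.001, 0.0], [-0.001, 1.0, 0.0], [-0.0, 0.0, -1.0]]
contact_force: [0.5, -3.3, 1.5]
gripper_width: 0.0196
finger_force: 22.1
t: 30.2
eef_pos: [0.4446, 0.3876, 0.0887]
orientation: [[-1.0, -0.001, 0.002], [-0.001, 1.0, 0.002], [-0.002, 0.002, -1.0]]
contact_force: [0.0, -0.3, -5.8]
gripper_width: 0.0186
finger_force: 50.0
```

```bash
python3 -m crank '{"dp":[[-0.055,-0.2,-0.08],[-0.055,-0.35,-0.08],[-0.055,-0.49,-0.08],[-0.055,-0.49,-0.08],[-0.055,-0.49,-0.08],[-0.055,-0.49,-0.08],[-0.055,-0.49,-0.08],[-0.055,-0.49,-0.08],[-0.055,-0.49,-0.08],[-0.055,-0.49,-0.08],[-0.055,-0.49,-0.08],[-0.055,-0.49,-0.08],[-0.055,-0.49,-0.08],[-0.055,-0.49,-0.08],[-0.055,-0.49,-0.08],[-0.055,-0.49,-0.08],[-0.055,-0.49,-0.08],[-0.055,-0.49,-0.08],[-0.055,-0.35,-0.08],[-0.055,-0.2,-0.08]],"delta_rot":[[0,0,0],[0,0,0],[0,0,0],[0,0,0],[0,0,0],[0,0,0],[0,0,0],[0,0,0],[0,0,0],[0,0,0],[0,0,0],[0,0,0],[0,0,0],[0,0,0],[0,0,0],[0,0,0],[0,0,0],[0,0,0],[0,0,0],[0,0,0]]}'
python3 -m crank '{"dp":[[0,0,0],[0,0,0]],"delta_rot":[[0,0,0],[0,0,0]]}'
python3 - <<'E'
from h import *
print(robot.get_state()["qpos"])
c=snap("wrist","w13")
# coarse brightness map of yoke zone at z=.072, 3mm cells ; x .40...56 , y -.20..-.12
im=rect(c,.44,.60,-.21,-.11,.072,1); g=cv2.cvtColor(im,cv2.COLOR_BGR2GRAY)
cv2.imwrite("pics/yoke13.png",im)
s=cv2.resize(g,None,fx=.5,fy=.4,interpolation=cv2.INTER_AREA)
for i,r in enumerate(s): print("%.4f"%(.60-i*.0025-.00125)," ".join("%3d"%v for v in r))
print("col y0",-.111)
E
```

```text
t: 32.2
eef_pos: [0.4984, -0.0619, 0.167]
orientation: [[-1.0, 0.001, -0.001], [0.001, 1.0, -0.0], [0.001, -0.0, -1.0]]
contact_force: [0.6, 0.9, -6.1]
gripper_width: 0.0186
finger_force: 50.0
t: 32.4
eef_pos: [0.4988, -0.0599, 0.1668]
orientation: [[-1.0, -0.0, -0.0], [-0.0, 1.0, 0.0], [0.0, 0.0, -1.0]]
contact_force: [0.4, 0.4, -5.9]
gripper_width: 0.0184
finger_force: 50.0
[-1.65906551e-01  1.48174605e-01  2.15671398e+00  1.74436894e-04
  8.37053883e-01 -1.73717925e+00]
0.5988  19  21  20  20  20  21  21  19  18  20  21  18  18  19  19  20  19  20  19  20  20  21  19  19  22  18  18  20  18  22  22  21  19  20  19  18  20  20  21  36  42  43  42  43  44  43  44  43  42  42
0.5963  19  20  19  20  20  20  21  20  20  18  20  21  19  20  21  20  19  21  20  20  20  20  20  19  20  20  21  21  21  20  21  19  20  21  19  16  18  20  21  34  42  43  41  40  41  42  43  41  42  42
0.5938  22  21  20  17  20  21  20  20  20  19  19  21  19  18  20  20  19  20  19  20  22  21  18  19  20  22  20  20  19  22  21  20  18  18  20  20  20  21  21  34  43  43  42  42  43  43  43  43  43  43
0
[... 11939 characters left out ...]
1  81  80  80  80  81  81  81  81  80  79  79  80  80  80  80  81
0.4463 121 128 125 115  94  63  40  35  52  70  80  80  80  80  80  79  80  80  80  79  81  81  81  80  80  78  78  79  81  80  80  82  82  81  81  79  79  80  80  81  81  82  80  80  79  81  80  81  80  81
0.4437  93  86  90  90  82  39  15  19  40  59  79  81  79  80  80  79  80  80  81  81  80  81  80  80  79  79  80  79  80  81  81  83  81  80  80  80  79  80  81  80  81  81  80  81  81  80  80  80  80  80
0.4413  89  85  88  92  87  56  18  17  30  49  75  80  79  80  80  80  79  80  82  82  80  80  80  80  80  80  80  79  80  81  81  81  82  80  82  81  80  80  81  81  81  82  80  82  81  82  81  82  81  80
col y0 -0.111
```

```bash
cat >> h.py <<'E'
def patch(c,p,th,z,L,W,mm=.5):
    "grey patch: rows along axis th (from -L to L), cols across (left of axis = +)"
    u=np.array([np.cos(th),np.sin(th)]);v=np.array([-u[1],u[0]])
    a=np.arange(-L,L+1e-9,mm)/1e3;b=np.arange(-W,W+1e-9,mm)/1e3
    A,B=np.meshgrid(a,b,indexing="ij"); X=p[0]+A*u[0]+B*v[0];Y=p[1]+A*u[1]+B*v[1]
    m=pix(c,np.stack([X.ravel(),Y.ravel(),(z-.08*A).ravel()],1)).reshape(*A.shape,2).astype(np.float32)
    return cv2.cvtColor(cv2.remap(c["image"],m,None,cv2.INTER_CUBIC),cv2.COLOR_RGB2GRAY).astype(float)
def axis(c,p,z,L=13,W=22):
    ths=np.radians(np.arange(-20,6,.5)); s=[np.abs(np.diff(patch(c,p,t,z,L,W).mean(0))).max()+np.var(np.diff(patch(c,p,t,z,L,W).mean(0))) for t in ths]
    return ths[int(np.argmax(s))]
E
python3 - <<'E'
from h import *
c=load("w13"); p=np.array([.500,-.1675])
t=axis(c,p,.0725); print(np.degrees(t))
g=patch(c,p,t,.0725,12,24,1); print("across -24..24:",g.mean(0).astype(int))
g=patch(c,p,t,.0725,40,24,1)
for b in (-11,-9,0,9,11): print("along -40..40 at",b,g[:,24+b].astype(int))
E
```

```text
-9.5
across -24..24: [216 215 216 216 216 215 211 209 213 215 215 213 214 216 217 213 179 120
 123 180 213 216 216 215 215 214 214 213 209 206 214 218 217 217 218 219
 220 215 179 117  89 100 108 109 109 109 109 108 122]
along -40..40 at -11 [ 82  80  81 107 131 149 164 173 183 192 201 206 209 213 217 218 218 191
 127  80 100 160 211 226 223 223 222 221 221 221 220 215 216 218 218 215
 218 215 216 215 216 216 216 214 216 215 215 217 214 214 215 215 215 216
 215 215 217 210 178 140 144 182 209 217 215 213 214 211 210 209 205 204
 205 203 205 203 188 165 153 152 150]
along -40..40 at -9 [ 81  87 108 131 149 163 172 179 186 197 205 208 212 215 216 217 217 198
 134  81  99 152 193 206 204 201 199 199 195 191 191 198 210 219 219 217
 217 217 217 218 218 217 218 216 219 217 219 217 220 219 217 217 215 214
 215 213 212 203 166 124 140 183 211 217 216 216 214 211 209 205 191 184
 193 206 209 209 208 209 209 209 210]
along -40..40 at 0 [149 163 173 182 194 202 206 212 215 218 218 218 219 219 219 218 218 216
 217 217 218 219 217 218 220 218 220 219 219 220 220 219 219 220 220 219
 219 220 220 
[... 169 characters left out ...]
]
along -40..40 at 9 [169 176 180 186 191 193 193 183 164 157 162 164 165 162 149 136 137 135
 112  82  78 122 186 216 220 219 218 218 220 218 216 213 211 215 220 218
 218 219 218 217 219 217 219 219 219 219 219 217 217 217 218 217 216 217
 217 216 216 214 200 165 135 160 198 217 221 220 218 216 214 213 211 213
 216 216 213 208 195 155 112  91  89]
along -40..40 at 11 [122 123 123 124 123 122 117 114 115 118 121 124 120 112 108 112 115 119
 107  83  80 124 187 220 226 225 225 224 224 224 224 221 209 215 220 220
 220 220 221 221 219 219 220 219 218 218 219 218 218 217 219 218 218 219
 217 216 217 219 203 156 123 156 199 215 217 216 215 212 209 207 206 206
 209 210 209 206 195 159 107  80  75]
```

```bash
python3 -m crank '{"dp":[[0.29,-0.3,0],[0.29,-0.3,0],[0.29,-0.3,0],[0,0,0],[0,0,0],[0,0,0],[0,0,0]],"delta_rot":[[0,0,0],[0,0,0],[0,0,0],[0,0,0.0528],[0,0,0.0528],[0,0,0],[0,0,0]]}'
python3 - <<'E'
from h import *
c=snap("wrist","w14"); p=np.array([.5047,-.1699])
print(go([.4554,-.1614,.167]))
t=axis(c,p,.0725,12,20); print(np.degrees(t))
t=np.radians(-9.5)
g=patch(c,p,t,.072,12,24,1); print("across -24..24:",g.mean(0).astype(int))
g=patch(c,p,t,.072,32,24,1)
for b in (-11,0,11): print("along -32..32 at",b,g[:,24+b].astype(int))
E
```

```text
t: 33.15
eef_pos: [0.4557, -0.1044, 0.1668]
orientation: [[-0.987, 0.161, -0.0], [0.161, 0.987, 0.0], [0.0, 0.0, -1.0]]
contact_force: [0.8, 0.2, -6.2]
gripper_width: 0.0191
finger_force: 50.0
[-0.176 -1.124 -0.004]
2.0
across -24..24: [35 36 35 36 35 36 36 36 35 35 36 35 35 36 34 35 36 33 29 29 33 35 36 35
 35 36 35 35 34 33 34 35 36 35 34 35 34 34 35 34 32 29 29 28 33 36 36 35
 35]
along -32..32 at -11 [231 232 231 216 159 101  82  97 140 186 215 225 227 230 229 228 228 227
 221 225 215 171 101  43  18  15  15  18  20  19  16  14  19  20  20  19
  16  19  19  15  14  18  19  21  16  15  17  15  19  16  16  19  15  16
  17  18  20  24  24  22  24  24  23  23  23]
along -32..32 at 0 [231 224 220 225 230 230 231 232 232 233 231 231 231 231 230 231 231 231
 232 232 223 178 106  41  13  13  14  15  15  17  18  15  16  20  18  16
  16  16  16  18  16  18  20  16  17  14  15  18  20  21  19  16  15  17
  19  21  23  24  23  20  22  22  18  24  22]
along -32..32 at 11 [118 121 125 126 113  97  85  85 115 183 228 232 232 232 231 230 229 228
 230 230 222 177 102  35  10  14  17  16  16  16  18  15  14  19  16  21
  19  17  17  18  15  17  14  14  17  18  16  16  20  21  14  12  18  20
  18  20  18  19  21  22  26  30  33  38  40]
```

Run:
```python
from h import *
c=load("w14"); t=np.radians(-9.5); u=np.array([np.cos(t),np.sin(t)]); p=np.array([.5047,-.1699])
for a in (-20,-14):
    g=patch(c,p+u*a/1e3,t,.075-.0*a,3,24,1); print(a,"across -24..24:",g.mean(0).astype(int))
c=load("w13")
for a in (-14,0,10,25,40,55):
    g=patch(c,p+u*a/1e3,t,.072-.08*a/1e3,3,24,1); print("w13",a,g.mean(0).astype(int))
```

```text
-20 across -24..24: [230 230 230 230 230 230 231 229 212 213 224 225 223 223 226 228 231 217
 152 116 183 229 233 231 231 230 231 230 223 217 212 216 228 229 227 228
 231 232 233 220 166 113 117 114  85  53  36  35  36]
-14 across -24..24: [205 205 205 205 205 204 204 204 200 196 199 201 199 198 199 201 201 193
 157 124 160 200 207 206 205 205 204 201 194 189 186 192 203 205 203 202
 202 202 199 178 124  64  34  29  32  34  36  35  35]
w13 -14 [216 216 215 215 215 215 216 212 207 210 212 212 211 213 217 219 212 187
 142 104 135 200 220 219 219 219 219 220 219 217 207 209 213 214 214 217
 218 220 219 196 143  92  88 105 113 117 118 118 117]
w13 0 [215 215 215 216 216 216 216 214 209 210 214 216 215 214 215 216 217 205
 155 113 164 207 218 217 217 217 217 217 219 218 209 210 219 219 218 218
 218 218 218 204 151  95  95 107 106 105 106 105 105]
w13 10 [216 216 216 216 216 216 216 214 208 202 197 193 192 200 207 211 210 187
 130  82  77  81  83  88  88  85  84  86  83  94 147 205 218 216 214 214
 215 215 215 196 128  76  72  75  77  75  76  81  83]
w13 25 [215 215 215 216 217 215 206 202 206 208 208 208 209 209 208 204 200 199
 199 199 199 199 199 199 198 198 199 199 198 200 207 211 212 212 213 214
 213 201 160 103  66  61  63  64  62  64  81 109 128]
w13 40 [226 226 226 226 226 226 226 226 226 226 227 216 183 150 150 174 203 212
 211 211 213 212 209 207 208 211 214 204 170 112  67  60  70  76  73  70
  67  64  63  62  60  59  60  61  61  60  62  70  80]
w13 55 [227 227 227 227 227 227 227 227 227 228 219 189 164 156 166 189 208 210
 211 214 213 212 208 207 209 211 210 197 157 100  63  57  60  54  35  21
  16  12  14  13  13  14  12  13  12  15  14  16  13]
```

```bash
python3 -m crank '{"dp":[[0.025,-0.37,0],[0.025,-0.38,0],[0.023,-0.38,0],[0,0,0.3],[0,0,0.4],[0,0,0.4],[0,0,0.25],[0,0,0.1],[0,0,0],[0,0,0]],"delta_rot":[[0,0,0],[0,0,0],[0,0,0],[0,0,0],[0,0,0],[0,0,0],[0,0,0],[0,0,0],[0,0,0],[0,0,0]]}'
python3 -c "
from h import *
print(go([.5042,-.1698,.0941]))"
```

```text
t: 34.2
eef_pos: [0.4434, -0.1602, 0.095]
orientation: [[-0.987, 0.164, 0.001], [0.164, 0.987, -0.0], [-0.001, -0.0, -1.0]]
contact_force: [0.4, -0.4, -5.2]
gripper_width: 0.0186
finger_force: 50.0
[-1.231  0.01   0.019]
```

```bash
python3 -m crank '{"dp":[[-0.1,0.01,0.018],[-0.2,0,0],[-0.2,0,0],[-0.1,0,0],[0,0,0]],"delta_rot":[[0,0,0],[0,0,0],[0,0,0],[0,0,0],[0,0,0]]}'|grep -E "eef|contact"
python3 -m crank '{"dp":[[-0.15,0,0],[-0.15,0,0],[0,0,0]],"delta_rot":[[0,0,0],[0,0,0],[0,0,0]]}'|grep -E "eef|contact"
python3 -m crank '{"dp":[[-0.15,0,0],[-0.12,0,0],[-0.06,0,0],[0,0,0]],"delta_rot":[[0,0,0],[0,0,0],[0,0,0],[0,0,0]]}'|grep -E "eef|contact"
```

```text
eef_pos: [0.4737, -0.1648, 0.0937]
contact_force: [0.4, -0.3, -6.2]
eef_pos: [0.4886, -0.1674, 0.0937]
contact_force: [0.0, 1.0, -6.2]
eef_pos: [0.5041, -0.1698, 0.0935]
contact_force: [-0.4, 0.6, -6.5]
```

```bash
python3 -m crank '{"dp":[[0,0,0.05],[0,0,0.05],[0,0,0.04],[0,0,0],[0,0,0]],"delta_rot":[[0,0,0],[0,0,0],[0,0,0],[0,0,0],[0,0,0]]}'|grep -E "eef|contact"
python3 -m crank '{"dp":[[0,0,0.04],[0,0,0.04],[0,0,0],[0,0,0]],"delta_rot":[[0,0,0],[0,0,0],[0,0,0],[0,0,0]]}'|grep -E "eef|contact"
python3 -m crank '{"dp":[[0,0,0.04],[0,0,0.04],[0,0,0.04],[0,0,0],[0,0,0],[0,0,0]],"delta_rot":[[0,0,0],[0,0,0],[0,0,0],[0,0,0],[0,0,0],[0,0,0]]}'|grep -E "eef|contact"
```

```text
eef_pos: [0.5035, -0.1697, 0.0865]
contact_force: [0.0, -0.1, -4.7]
eef_pos: [0.5036, -0.1697, 0.0824]
contact_force: [0.0, -1.0, -4.6]
eef_pos: [0.5037, -0.1697, 0.0765]
contact_force: [0.7, 0.3, -5.4]
```

```bash
python3 -m crank '{"dp":[[0,0,0.03],[0,0,0],[0,0,0]],"delta_rot":[[0,0,0],[0,0,0],[0,0,0]]}'|grep -E "eef|contact"
python3 -m crank '{"dp":[[0,0,0.015],[0,0,0],[0,0,0]],"delta_rot":[[0,0,0],[0,0,0],[0,0,0]]}'|grep -E "eef|contact"
```

```text
eef_pos: [0.5037, -0.1697, 0.075]
contact_force: [-0.5, 1.0, -4.3]
eef_pos: [0.5037, -0.1697, 0.0743]
contact_force: [-0.8, 0.2, -5.5]
```

```bash
python3 -m crank '{"dp":[[0,0,0.012],[0,0,0],[0,0,0]],"delta_rot":[[0,0,0],[0,0,0],[0,0,0]]}'|grep -E "eef|contact"
python3 -m crank '{"dp":[[0,0,0.012],[0,0,0],[0,0,0]],"delta_rot":[[0,0,0],[0,0,0],[0,0,0]]}'|grep -E "eef|contact"
```

```text
eef_pos: [0.5038, -0.1698, 0.0739]
contact_force: [-2.2, 0.9, 1.9]
eef_pos: [0.5039, -0.1698, 0.0737]
contact_force: [-5.2, 1.5, 11.4]
```

```bash
python3 -m crank '{"dp":[[0,0,-0.015],[0,0,0]],"delta_rot":[[0,0,0],[0,0,0]]}'|grep -E "eef|contact"
python3 -m crank '{"dp":[[0,0,0],[0,0,0],[0,0,0],[0,0,-0.1],[0,0,-0.3],[0,0,-0.5],[0,0,-0.6],[0,0,-0.6],[0,0,0],[0,0,0],[0,0,0]],"delta_rot":[[0,0,0],[0,0,0],[0,0,0],[0,0,0],[0,0,0],[0,0,0],[0,0,0],[0,0,0],[0,0,0],[0,0,0],[0,0,0]]}' -0.1
python3 - <<'E'
from h import *
c=snap("wrist","w15")
for z in (.073,.085): print(z,head(c,.5042,-.1698,z))
for n in("top","side"):
    d=snap(n,n+"15"); print(n,pix(d,[.5042,-.1698,.073]))
E
```

```text
eef_pos: [0.5037, -0.1698, 0.0739]
contact_force: [-1.7, 0.5, 1.4]
t: 39.4
eef_pos: [0.5032, -0.1695, 0.1785]
orientation: [[-0.986, 0.164, -0.001], [0.164, 0.986, 0.0], [0.001, 0.0, -1.0]]
contact_force: [-0.7, 0.3, -0.2]
gripper_width: 0.0408
finger_force: 0.0
0.073 [(array([ 0.5025, -0.17  ], dtype=float32), 10.5)]
0.085 [(array([ 0.4989, -0.1691], dtype=float32), 10.6)]
top [[353.94032656 204.18496943]]
side [[260.07727671 140.72088976]]
```

Run:
```python
from h import *
c=snap("wrist","w16"); print(head(c,.5025,-.170,.073)); print(robot.sign_off())
```

```text
[(array([ 0.4759, -0.1726], dtype=float32), 10.9)]
the job is handed in; nothing more can be done
None
```

I handed the job in: both discs are on the stem, the hanger hangs in the yoke with the lever pressed down, and the gripper is clear. My last camera check before sign-off placed the head about 27 mm from its seat, after an earlier check put it within 2 mm; I didn't resolve which was right, so the final hang is not fully confirmed.

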